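# Stow a cover-glass box and snap its clip cover on

## Robot

A 6-joint arm with a two-finger parallel gripper is mounted at the origin on a cart in front of the work surface, level with it; the furniture and walls round the work are solid. World frame = base frame: x ahead of the robot, y to its left, z up, the work surface at z = 0. Lengths are in mm, angles in rad, forces in N, time in s.
With the tool pointing down it reaches from about 300 to 825 mm from the base axis. Payload 5.4 kg.
Tool frame: the origin (TCP) lies on the centre line of the jaws, within the pads' length; the fingertips stand 17 mm ahead of it and the grasp point (between the pads) lies 2 mm behind it; z points along the fingers, y is the direction in which the jaws open and shut (so a half turn about z gives the same grasp; the last joint's range is limited). The gripper opens to 92 mm and grips with 3 to 60 N. Pads are 20 mm wide; open, the fingers measure 128 mm over their backs; the gripper's body (75 mm by 189 mm) begins 69 mm behind the grasp point.
Start: joints at [0.962, 0.158, 1.597, -0, 1.386, -0.21], TCP at [223.288, 529.857, 231.601] pointing down, gripper open.
Joint ranges: [-2.91, 2.91], [-0.94, 2.29], [0.18, 2.7], [-1.29, 4.43], [0.17, 2.64], [-3, 3]. Speed limits (rad/s): [2.57, 2.57, 3.14, 3.14, 3.14, 3.14].

## Interface

Orientations are given as a 3x3 rotation matrix whose columns are the frame's x, y, z axes.
In Python, from workcell import observe, capture, camera_params, finish_job gives the robot as it stands. The module is installed in compiled form; this text tells all that it offers.
- The arm moves only by the tool servo_tool, never from a script. Its argument "moves" is a list of rows, each a list of 7 numbers: the opening, from 0 (shut) to 1 (fully open), then the shift along the tool's x, y, z scaled (see below), then the turn, a rotation vector about the tool's x, y, z scaled (see below). In form: [[hand, tx, ty, tz, rx, ry, rz], ...]. A call has 1 to 20 rows; each row shifts and turns the pose as measured when the row begins, along the tool's axes as they then stand; what a row does not reach is not made up. The controller multiplies each number of a shift by 0.025 m and each number of a turn by 6 degrees. A row lasts 1/10 s, in which the tool goes at most 50 mm and 8.59 degrees, less where a joint would pass 70% of its speed; a pose out of reach is approached as far as the arm can. A call with a number of a shift or a turn outside -1 to 1 is refused whole. A call with a gripper value outside its range is refused whole. The fingers move at their own pace and stop on an object; the grip force is fixed at half the most. Time passes only in rows, so rows that do not move let the fingers close. It gives the time, the measured TCP pose, the force and the opening at its end, in the units of the state.
- observe(): the state, without advancing time (a new reading comes with each control period).
- capture(name): name is "scene" or "top" or "wrist"; returns the picture (480x640x3 uint8, red, green, blue); there is no depth.
- camera_params(name): a dict with "intrinsics" (3x3 intrinsics, pixels), "world_from_camera" (4x4, takes a point from camera to world coordinates). Camera axes: x right, y up, looking along -z (the intrinsics and any distortion apply to the point x, -y, -z); pixel columns grow to the right and rows downward; lengths in mm; the calibration is good to about 2 mm. A picture is of the moment at which its call begins: read the wrist's pose just before it. camera_params takes no time and is no camera call; for the wrist camera it gives the pose at the moment of the call.
- finish_job(): hands the job in, once; it reports no verdict.
The state is a dict: "t": time; "q": joint angles; "joint_vel": joint speeds; "joint_efforts": joint torques, N m; "eef_pos": TCP position; "tool_rot": TCP orientation; "ft_force": force on the tool from outside, world axes, zero at the start; "torque": the same for the moment, N m; "grip_width": finger opening in mm.
Only numpy, scipy, OpenCV 4.12 (cv2) and the standard library are available. Lean on these libraries where they do the work, as an engineer would, in place of code of your own. Each camera call takes 0.05 s, during which the arm holds its last target.

## Task

Put the small blue cover-glass box back flat in the pocket of the holder with the blue clips and blue stripes. Then take the clear clip cover by its black grip, set it over that holder and press it straight down until both blue clips snap over its plate. Finish while still holding the cover by its grip and pressing it firmly down onto the holder; leave the white box, the tape roll and the petri dish where they are.

Things in the scene. Friction and masses are not known exactly. Their poses are not given: they have to be found in the camera images.
- blue_box: a flat box of cover glasses with a blue bottom and a pale lid, 34 x 34 x 17 mm, 18 g; the lower 11 mm are 32 mm square, the lid above is 34 mm square and does not come off. Origin: centre of its underside; z up. Stands loose on the cart. It fits the pocket at any quarter turn; in the pocket its top is 23 mm above the cart.
- holder_blue: grey holder fixed to the cart, base 100 x 64 x 6 mm (x, y, z); a square pocket in its middle; BLUE clips at its x ends, blue stripes along its y edges. End blocks (18 x 50 mm, at x = +-29 mm) rise to 26 mm over the cart and carry the cover. Origin: centre of the underside, z up. Blue clips: 18 mm wide, 48 mm high over the cart, at x = +-42 mm, hooks inward.
- blue_pocket (a point): centre of the pocket floor of the blue-clipped holder, 6 mm above the cart. The pocket is 40 mm long in the holder's x, between the end blocks, and 39 mm wide in y, between two low rails (tops only 10 mm above the cart), so fingers have room on the y sides.
- holder_blue_clip_near (a joint): spread of the blue clip at the holder's -x end, rad: 0 upright and relaxed (hook tip 35.5 mm from the holder's centre), grows as it is pushed outward, about 0.1 as the plate passes, back to 0 once snapped
- holder_blue_clip_far (a joint): the same for the clip at the +x end. Pressing the cover on the sloping hooks takes about 5 to 15 N over some 7 mm; then the force drops, the plate falls under the hooks onto the end blocks, and they spring back over it.
- holder_white: grey holder fixed to the cart, base 100 x 64 x 6 mm (x, y, z); a square pocket in its middle; WHITE clips at its x ends, white stripes along its y edges. End blocks (18 x 50 mm, at x = +-29 mm) rise to 26 mm over the cart and carry the cover. Origin: centre of the underside, z up. Made like the blue-clipped one, but for another box: stays empty.
- clip_cover: loose clip cover, 60 g: clear plate 76 x 60 x 4 mm (x, y, z), its top 16 mm above the origin, on two lips 12 mm deep along x at y = +-29 mm; black grip bar on top. Origin: centre of the underside of the lips, z up. Its x goes along the holder's x, either way round. Its ends meet the hooks with the origin about 26 mm above the cart; snapped home, the origin is 14 mm above it.
- cover_grip (a point): point inside the cover's black grip bar, 30 mm above the cover's origin; the bar is 40 mm long in the cover's x, 14 mm wide in y, and stands 24 mm over the plate (16 to 40 mm above the origin). Pinch it across y; tips may rest on the plate. Lips go outside the end blocks (3 mm play in y), four pins under the plate between them (2.5 mm in x).
- white_box: a box of cover glasses like the blue one but with a pale bottom, 34 x 34 x 17 mm; origin: centre of its underside; not to be moved
- tape_roll: roll of blue tape lying flat, 58 x 64 x 20 mm; origin: centre of its underside; not to be moved
- petri_dish: small tan culture dish, 60 mm across, 12 mm high; origin: centre of its underside; not to be moved
Not all that is in view belongs to the job. Leave any pink or purple look-alike of the blue_box alone.

How it is judged (in metres and radians):
On the way, in this order (a step that is already met when the one before it is completed fails the run):
1. the blue box lies flat in the pocket of the blue-clipped holder, let go, the cover not yet on it (horizontal distance between blue_box and holder_blue below 0.0065 m and z of blue_box in the frame of holder_blue between 0.004 and 0.0085 m and angle between blue_box's own z axis and vertical below 0.08 rad and contact force between the fingers and blue_box below 0.05 N and horizontal distance between clip_cover and holder_blue above 0.03 m), for 0.2 s.
2. the cover is snapped home on that holder, over the box, both clips sprung back (horizontal distance between blue_box and holder_blue below 0.0065 m and z of blue_box in the frame of holder_blue between 0.004 and 0.0085 m and angle between blue_box's own z axis and vertical below 0.08 rad and z of clip_cover in the frame of holder_blue between 0.011 and 0.0165 m and horizontal distance between clip_cover and holder_blue below 0.006 m and angle between clip_cover's own z axis and vertical below 0.06 rad and value of joint each of holder_blue_clip_near, holder_blue_clip_far below 0.035 rad), for 0.2 s.
At the end, for the whole second after the job is handed in: Blue box level in the blue-clipped holder's pocket (centre within 6.5 mm, 2.5 mm of its floor); cover level and snapped on that holder (centre within 6 mm, 2.5 mm of home, clips within 0.035 rad of relaxed); fingers still hold it and press it on with over 5 N (all of step 2 and contact force between clip_cover and holder_blue above 5 N and contact force between the fingers and clip_cover above 2 N); the arm keeps its last pose, push and grip.
It fails at once if the white box is pushed more than 15 mm (distance of white_box from where it was at the start of the episode above 0.011 m).
It fails at once if the tape roll is pushed more than 15 mm (distance of tape_roll from where it was at the start of the episode above 0.011 m).
It fails at once if the petri dish is pushed more than 15 mm (distance of petri_dish from where it was at the start of the episode above 0.011 m).
It also fails if it takes over 66 s, if anything falls off the work surface, if the arm or the gripper's body presses on something with over 40 N, if the wrist force passes 120 N, or if a joint passes its speed limit or range.

## Working session

There is one attempt and no reset: what is moved stays moved. The work goes in short steps, Python scripts to look and compute and a tool call to move; the robot and the scene stay as the last step left them, time stands still between calls to the robot, and variables do not carry over. Pictures are saved under pics/ and viewed, and the job is handed in when it is done.

Besides the shell and the picture viewer there is one more tool, called after "Request:" in YAML: its name, and indented under it one key for each argument. servo_tool: Moves the arm, as the interface text tells. Shifts and turns lie within -1 to 1; 1 stands for 0.025 m of shift or 6 degrees of turn. Its arguments: {"type":"object","properties":{"moves":{"type":"array"}},"required":["moves"]}

```bash
mkdir -p pics
python3 - <<'E'
from workcell import *
import cv2,numpy as np
for n in ["scene","top","wrist"]:
    p=camera_params(n); print(n,np.round(p["intrinsics"],1).tolist(),np.round(p["world_from_camera"],3).tolist(),[k for k in p])
    im=capture(n); cv2.imwrite(f"pics/{n}0.png",im[:,:,::-1])
s=observe(); print(s["t"],s["eef_pos"],np.round(s["tool_rot"],3).tolist(),s["ft_force"],s["grip_width"])
E
```

```text
scene [[588.8, 0.0, 316.1], [0.0, 588.8, 235.6], [0.0, 0.0, 1.0]] [[0.486, 0.548, -0.681, -83.682], [-0.874, 0.293, -0.388, -19.242], [-0.013, 0.784, 0.621, 575.227], [0.0, 0.0, 0.0, 1.0]] ['intrinsics', 'world_from_camera']
top [[582.3, 0.0, 317.1], [0.0, 582.3, 246.5], [0.0, 0.0, 1.0]] [[0.018, 0.995, -0.096, 420.901], [-1.0, 0.018, 0.002, 337.082], [0.004, 0.096, 0.995, 955.488], [0.0, 0.0, 0.0, 1.0]] ['intrinsics', 'world_from_camera']
wrist [[410.3, 0.0, 319.7], [0.0, 410.3, 246.2], [0.0, 0.0, 1.0]] [[0.389, -0.885, -0.258, 149.312], [0.921, 0.372, 0.111, 559.902], [-0.002, -0.281, 0.96, 384.112], [0.0, 0.0, 0.0, 1.0]] ['intrinsics', 'world_from_camera']
0.15 [223.02905445 529.49517609 230.86399919] [[-0.922, 0.388, -0.001], [0.388, 0.922, -0.001], [0.0, -0.001, -1.0]] [-0.4769769   0.77674322  0.1101665 ] 91.63999200744628
```

View pics/scene0.png

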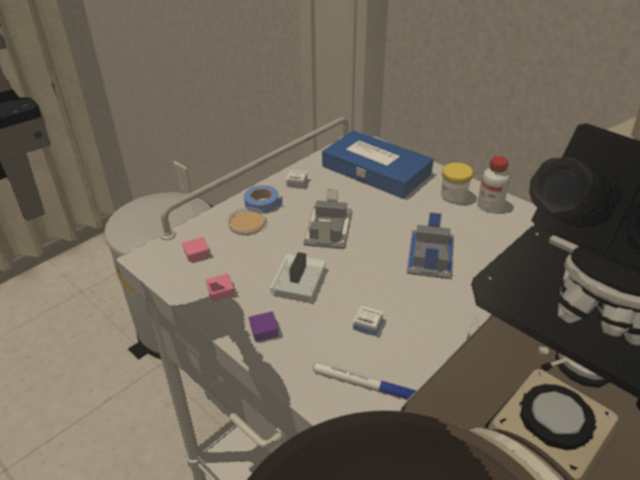

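View pics/top0.png

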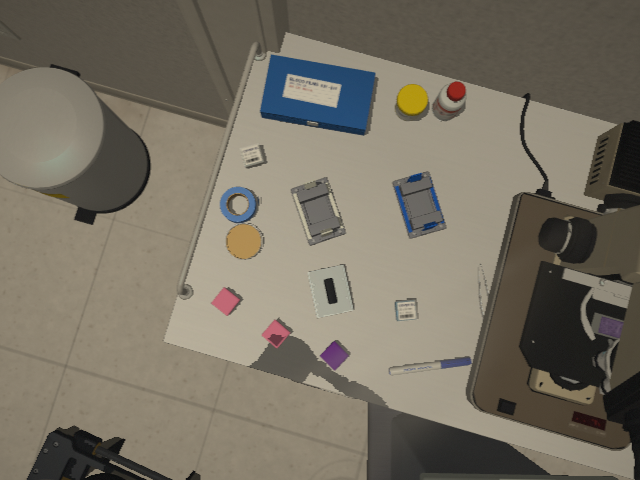

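View pics/wrist0.png

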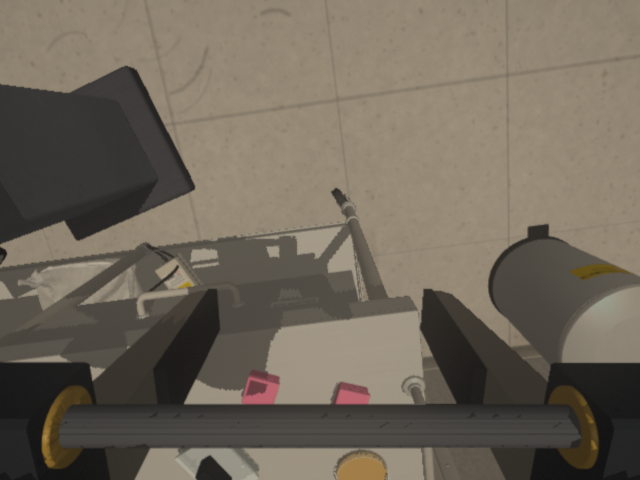

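Top view: the blue box is at (406,310), blue holder at (419,205), cover at (330,290) and white box at (253,156). Next I enlarge these and localise them.

```bash
cat > h.py <<'E'
from workcell import *
import cv2,numpy as np
def ray(p,uv,z):
    K=p["intrinsics"];T=np.array(p["world_from_camera"])
    d=np.linalg.inv(K)@np.array([uv[0],uv[1],1.]); d=T[:3,:3]@np.array([d[0],-d[1],-d[2]]); o=T[:3,3]
    return o+d*(z-o[2])/d[2]
def proj(p,X):
    K=p["intrinsics"];T=np.array(p["world_from_camera"])
    c=T[:3,:3].T@(np.array(X,float)-T[:3,3]); c=np.array([c[0],-c[1],-c[2]]); q=K@c; return q[:2]/q[2]
E
python3 - <<'E'
from h import *
im=cv2.imread("pics/top0.png"); p=camera_params("top")
def crop(x,y,w,h,s): return cv2.resize(im[y:y+h,x:x+w],None,fx=s,fy=s,interpolation=cv2.INTER_CUBIC)
a=crop(385,160,65,90,6);b=crop(300,255,65,90,6)
cv2.imwrite("pics/c1.png",np.hstack([a,b]))
cv2.imwrite("pics/c2.png",crop(385,290,45,40,12))
for n,uv,z in [("box",(406,309.5),17),("hold",(419,205),6),("cov",(330.5,290.5),16)]: print(n,ray(p,uv,z))
E
```

```text
box [412.90478662 190.52321117  17.        ]
hold [584.72420215 167.90920669   6.        ]
cov [441.11048567 312.02543395  16.        ]
```

View pics/c1.png

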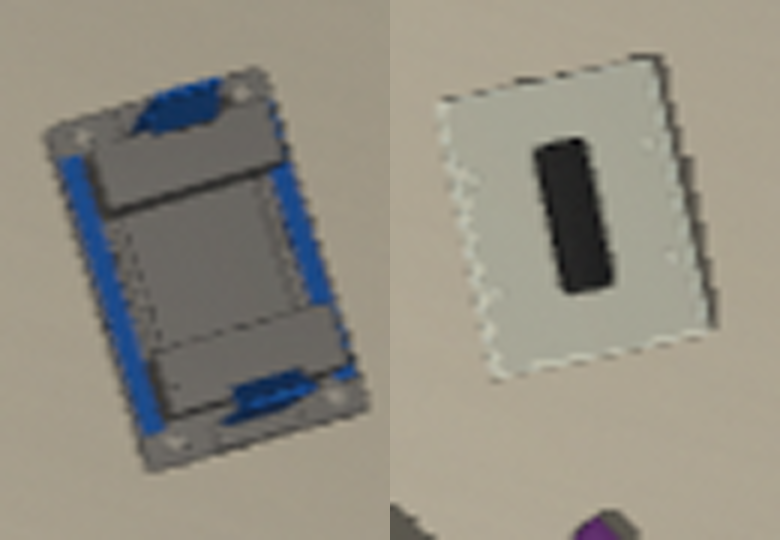

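View pics/c2.png

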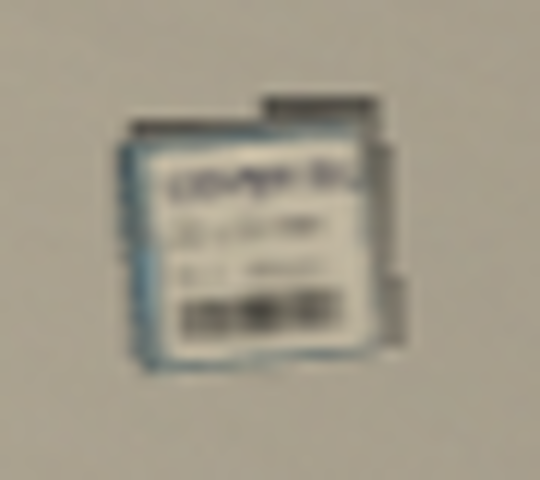

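Run:
```python
from h import *
p=camera_params("top")
def f(name,c,off,s,z):
    P=np.array([ray(p,((x+.5)/s-.5+off[0],(y+.5)/s-.5+off[1]),z) for x,y in c])[:,:2]
    m=P.mean(0); e1=(P[0]+P[1]-P[2]-P[3])/2; e2=(P[1]+P[2]-P[0]-P[3])/2
    print(name,m.round(1),np.linalg.norm(e1).round(1),np.linalg.norm(e2).round(1),np.degrees(np.arctan2(e1[1],e1[0])).round(2),np.degrees(np.arctan2(e2[1],e2[0])).round(2))
f("holder",[(45,130),(262,68),(370,410),(150,470)],(385,160),6,6)
f("cover",[(47,100),(265,55),(325,328),(105,380)],(300,255),6,16)
f("grip",[(143,148),(193,138),(223,285),(175,294)],(300,255),6,40)
f("box",[(135,140),(368,125),(383,348),(155,368)],(385,290),12,17)
s=observe();print(np.degrees(np.arctan2(s["tool_rot"][1,0],s["tool_rot"][0,0])))
```

```text
holder [585.8 167.9] 98.9 62.8 17.32 -73.23
cover [441.2 312. ] 75.6 60.2 12.99 -76.52
grip [440.4 313.2] 39.0 13.1 12.9 -78.02
box [412.2 190.2] 30.0 30.9 4.66 -84.66
157.15232923782656
```

Request:
servo_tool:
  moves:
    - [1,-0.9,-0.7,0.1,0,0,0]
    - [1,-0.9,-0.7,0.1,0,0,0]
    - [1,-0.9,-0.7,0.1,0,0,0]
    - [1,-0.9,-0.7,0.1,0,0,0]
    - [1,-0.9,-0.7,0.1,0,0,0]
    - [1,-0.9,-0.7,0.1,0,0,0]
    - [1,-0.9,-0.7,0.1,0,0,0]
    - [1,-0.9,-0.7,0.1,0,0,0]
    - [1,-0.9,-0.7,0.1,0,0,0]
    - [1,-0.9,-0.7,0.1,0,0,0]
    - [1,-0.9,-0.7,0.1,0,0,0]
    - [1,-0.9,-0.7,0.1,0,0,0]
    - [1,0,0,0.5,0,0,-1]
    - [1,0,0,0.5,0,0,-1]
    - [1,0,0,0.5,0,0,-1]
    - [1,0,0,0.5,0,0,-1]
    - [1,0,0,0,0,0,-0.6]
    - [1,0,0,0,0,0,0]

```text
t: 1.95
eef_pos: [393.5, 216.9, 143.3]
tool_rot: [[-0.995, -0.102, -0.006], [-0.102, 0.995, -0.004], [0.007, -0.004, -1.0]]
ft_force: [0.8, -0.3, 0.8]
grip_width: 91.6
```

```bash
cat >> h.py <<'E'
def snap(n):
    s=observe(); p=camera_params("wrist"); im=capture("wrist")[:,:,::-1].copy(); cv2.imwrite(f"pics/{n}.png",im); np.save(f"pics/{n}_T.npy",p["world_from_camera"]); return s,p,im
def loadp(n):
    return dict(intrinsics=np.array(camera_params("wrist")["intrinsics"]),world_from_camera=np.load(f"pics/{n}_T.npy"))
E
python3 -c "
from h import *
s,p,im=snap('w1'); print(s['eef_pos'],proj(p,[412,190,17]))"
```

```text
[393.51528922 216.93228389 143.33578643] [281.66863531 265.80032275]
```

View pics/w1.png

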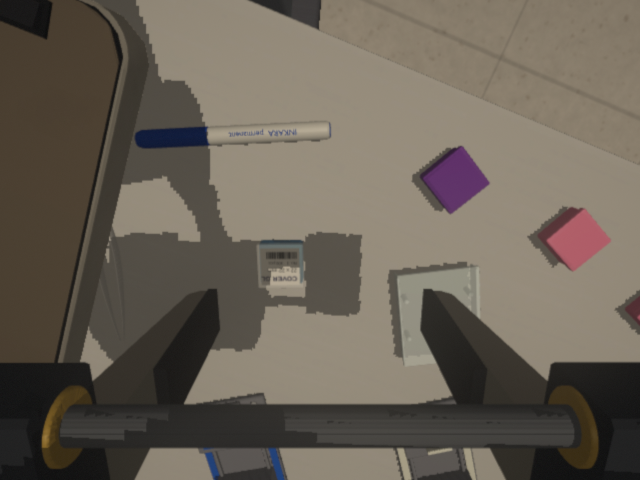

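```bash
python3 -c "
from h import *
im=cv2.imread('pics/w1.png')[225:305,245:320]
cv2.imwrite('pics/c3.png',cv2.resize(im,None,fx=8,fy=7.5,interpolation=cv2.INTER_CUBIC))"
```

```text
(no output)
```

View pics/c3.png

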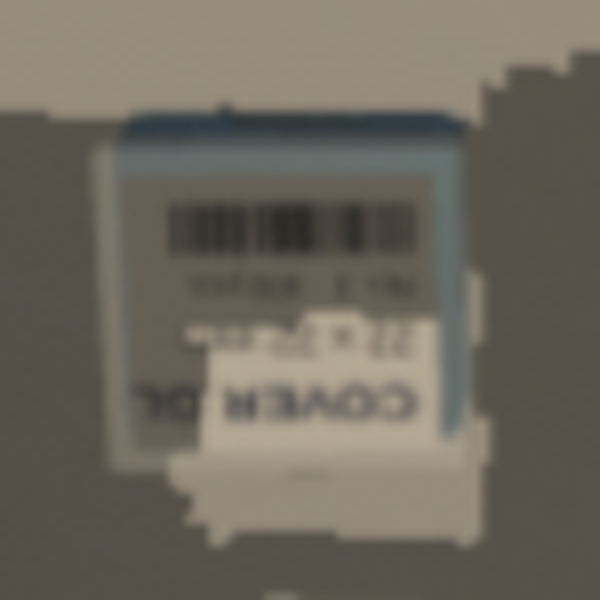

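```bash
python3 -c "
from h import *
p=loadp('w1')
P=np.array([ray(p,((x+.5)/8-.5+245,(y+.5)/7.5-.5+225),17) for x,y in [(95,145),(464,140),(475,465),(112,470)]])[:,:2]
print(P.round(1),P.mean(0)); e=P[1]+P[2]-P[0]-P[3]; g=P[2]+P[3]-P[0]-P[1]
print(np.linalg.norm(e)/2,np.linalg.norm(g)/2,np.degrees(np.arctan2(e[1],e[0])),np.degrees(np.arctan2(g[1],g[0])))"
```

```text
[[397.5 170.9]
 [393.6 203.5]
 [426.3 207.4]
 [430.2 174.4]] [411.91698914 189.06077867]
32.98523149217491 32.90257873869225 96.77775664925858 6.504760111006187
```

Request:
servo_tool:
  moves:
    - [1,-0.3,-0.6,0.6,0,0,-0.13]
    - [1,-0.3,-0.6,0.6,0,0,0]
    - [1,0,0,0.8,0,0,0]
    - [1,0,0,0.8,0,0,0]
    - [1,0,0,0.5,0,0,0]
    - [1,0,0,0,0,0,0]

```text
t: 2.6
eef_pos: [413.9, 187.9, 60.5]
tool_rot: [[-0.994, -0.105, -0.001], [-0.105, 0.994, -0.003], [0.001, -0.003, -1.0]]
ft_force: [0.3, 1.0, -0.9]
grip_width: 91.5
```

Request:
servo_tool:
  moves:
    - [1,0.06,0.06,0.6,0,0,0]
    - [1,0,0,0.5,0,0,0]
    - [1,0,0,0.35,0,0,0]
    - [1,0,0,0,0,0,0]
    - [0.2,0,0,0,0,0,0]
    - [0.2,0,0,0,0,0,0]
    - [0.2,0,0,0,0,0,0]
    - [0.2,0,0,0,0,0,0]
    - [0.2,0,0,0,0,0,0]
    - [0.2,0,0,0,0,0,0]

```text
t: 3.6
eef_pos: [416.6, 190.0, 27.5]
tool_rot: [[-0.995, -0.102, 0.008], [-0.102, 0.995, -0.002], [-0.007, -0.003, -1.0]]
ft_force: [-0.1, 0.6, 0.1]
grip_width: 45.8
```

Request:
servo_tool:
  moves:
    - [0.5,0.18,0,0.14,0,0,0]
    - [0.5,0,0,0,0,0,0]

```text
t: 3.8
eef_pos: [411.8, 189.5, 23.8]
tool_rot: [[-0.995, -0.102, 0.008], [-0.102, 0.995, -0.002], [-0.007, -0.003, -1.0]]
ft_force: [0.5, -0.2, 0.7]
grip_width: 45.8
```

Request:
servo_tool:
  moves:
    - [0.2,0,0,0,0,0,0]
    - [0.2,0,0,0,0,0,0]
    - [0.2,0,0,0,0,0,0]
    - [0.2,0,0,0,0,0,0]
    - [0.2,0,0,0,0,0,0]

```text
t: 4.3
eef_pos: [411.5, 189.5, 23.6]
tool_rot: [[-0.995, -0.102, 0.007], [-0.102, 0.995, -0.002], [-0.007, -0.003, -1.0]]
ft_force: [-0.2, 0.3, -0.6]
grip_width: 32.9
```

```bash
python3 -c "
from h import *
s,p,im=snap('w2'); print(s['eef_pos'],s['grip_width'])"
```

```text
[411.5306147  189.50109731  23.58778699] 32.90007650237978
```

View pics/w2.png

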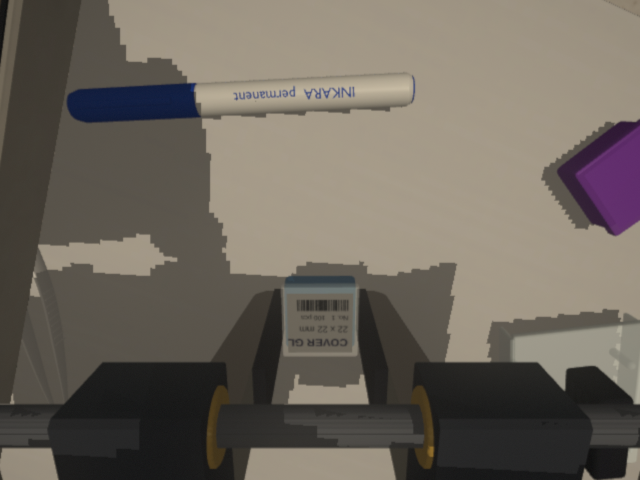

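The box is gripped squarely; its lid spans columns 281–358 and rows 285–356.

```bash
python3 -c "
from h import *
p=loadp('w2')
P=np.array([ray(p,u,17) for u in [(282.5,287),(356,287),(358,356),(280,356)]])[:,:2]
print(P.round(1),P.mean(0))"
```

```text
[[397.8 171.7]
 [394.6 202.3]
 [427.  207.3]
 [430.6 173.1]] [412.50584656 188.60862393]
```

Request:
servo_tool:
  moves:
    - [0.2,0,0,-0.5,0,0,0]
    - [0.2,0,0,-1,0,0,0]
    - [0.2,0,0,-1,0,0,0]
    - [0.2,0,0,-1,0,0,0]
    - [0.2,0,0,-1,0,0,0]
    - [0.2,0,0,0,0,0,0]

```text
t: 4.95
eef_pos: [410.4, 189.7, 143.9]
tool_rot: [[-0.995, -0.102, 0.008], [-0.102, 0.995, -0.002], [-0.008, -0.003, -1.0]]
ft_force: [0.3, 0.5, 0.8]
grip_width: 33.0
```

Request:
servo_tool:
  moves:
    - [0.2,0,0,0,0,0,-0.94]
    - [0.2,0,0,0,0,0,-0.94]
    - [0.2,-0.95,-0.3,0,0,0,0]
    - [0.2,-0.95,-0.3,0,0,0,0]
    - [0.2,-0.95,-0.3,0,0,0,0]
    - [0.2,-0.95,-0.3,0,0,0,0]
    - [0.2,-0.95,-0.3,0,0,0,0]
    - [0.2,-0.95,-0.3,0,0,0,0]
    - [0.2,-0.95,-0.3,0,0,0,0]
    - [0.2,-0.95,-0.3,0,0,0,0]
    - [0.2,-0.95,-0.3,0,0,0,0]
    - [0.2,0,0,0,0,0,0]

```text
t: 6.15
eef_pos: [637.1, 189.3, 137.0]
tool_rot: [[-0.953, -0.303, -0.003], [-0.303, 0.953, -0.003], [0.003, -0.002, -1.0]]
ft_force: [-0.8, 0.8, -0.5]
grip_width: 33.1
```

```bash
python3 -c "
from h import *
s,p,im=snap('w3'); print(s['eef_pos'],s['grip_width'],proj(p,[585.8,167.9,6]))"
```

```text
[637.10253289 189.2761816  137.0484111 ] 33.10297907908163 [313.88616172 164.65796003]
```

View pics/w3.png

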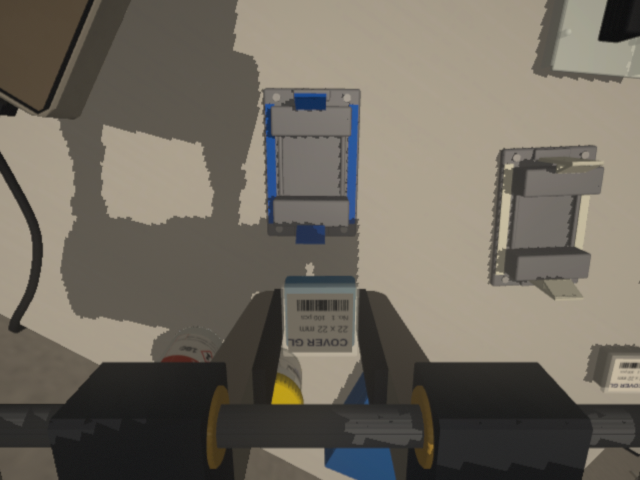

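```bash
python3 -c "
from h import *
im=cv2.imread('pics/w3.png')[80:250,250:375]
im=cv2.convertScaleAbs(im,alpha=1.6)
cv2.imwrite('pics/c4.png',cv2.resize(im,None,fx=4,fy=3.5,interpolation=cv2.INTER_CUBIC))"
```

```text
(no output)
```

View pics/c4.png

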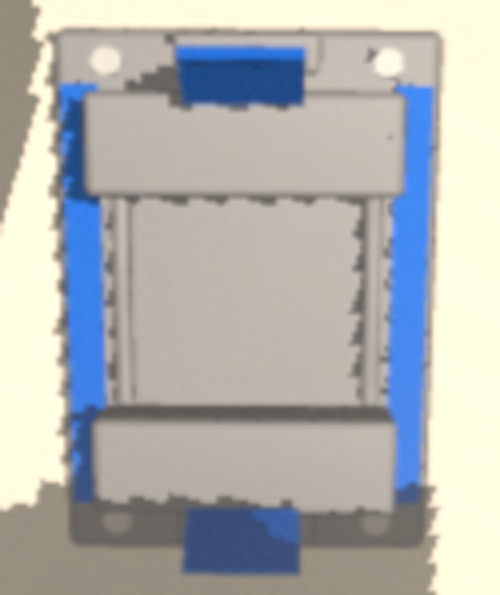

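```bash
python3 -c "
from h import *
p=loadp('w3')
def f(n,c,z):
    P=np.array([ray(p,((x+.5)/4-.5+250,(y+.5)/3.5-.5+80),z) for x,y in c])[:,:2]
    e=(P[1]+P[2]-P[0]-P[3])/2; g=(P[2]+P[3]-P[0]-P[1])/2
    print(n,P.mean(0).round(1),np.linalg.norm(e).round(1),np.linalg.norm(g).round(1),np.degrees(np.arctan2(e[1],e[0])).round(2),np.degrees(np.arctan2(g[1],g[0])).round(2))
f('base',[(55,33),(441,33),(424,545),(71,545)],6)
f('blocks',[(85,95),(403,95),(395,510),(95,506)],26)
T=p['world_from_camera']
# held box, lid top at z=tcp-6.6
P=np.array([ray(p,u,137-6.6) for u in [(283,285),(357,285),(358,353),(281,353)]])[:,:2]; print(P.mean(0))
"
```

```text
base [587.  166.6] 63.0 98.3 107.63 17.25
blocks [586.7 166.4] 49.1 74.0 107.18 17.4
[636.83262604 188.58947464]
```

Request:
servo_tool:
  moves:
    - [0.2,0.6,-0.23,0,0,0,0]
    - [0.2,0.6,0,0,0,0,0]
    - [0.2,0.6,0,0,0,0,0]
    - [0.2,0.38,0,0.6,0,0,0]
    - [0.2,0,0,0.8,0,0,0]
    - [0.2,0,0,0.8,0,0,0]
    - [0.2,0,0,0.5,0,0,0]
    - [0.2,0,0,0,0,0,0]
    - [0.2,0,0,0,0,0,0]

```text
t: 7.1
eef_pos: [571.7, 167.8, 64.7]
tool_rot: [[-0.952, -0.306, -0.015], [-0.306, 0.952, -0.003], [0.015, 0.001, -1.0]]
ft_force: [-0.6, 0.2, 0.5]
grip_width: 32.5
```

Request:
servo_tool:
  moves:
    - [0.2,-0.3,-0.1,0,0,-0.14,0]
    - [0.2,0,0,0,0,0,0]
    - [0.2,-0.25,-0.1,0,0,0,0]
    - [0.2,0,0,0,0,0,0]
    - [0.2,0,0,0,0,0,0]

```text
t: 7.6
eef_pos: [590.2, 167.5, 68.1]
tool_rot: [[-0.952, -0.306, 0.007], [-0.306, 0.952, 0.002], [-0.007, -0.0, -1.0]]
ft_force: [-0.7, 0.3, 0.8]
grip_width: 32.7
```

Request:
servo_tool:
  moves:
    - [0.2,0.12,0.03,0.4,0,0.04,0]
    - [0.2,0,0,0,0,0,0]
    - [0.2,0,0,0.4,0,0,0]
    - [0.2,0,0,0,0,0,0]
    - [0.2,0,0,0,0,0,0]

```text
t: 8.1
eef_pos: [586.3, 167.2, 45.7]
tool_rot: [[-0.952, -0.306, 0.001], [-0.306, 0.952, 0.001], [-0.001, 0.0, -1.0]]
ft_force: [-0.2, -0.9, -0.5]
grip_width: 32.9
```

```bash
python3 -c "
from h import *
s,p,im=snap('w4'); print(s['eef_pos'],s['grip_width'])"
```

```text
[586.34751471 167.23314362  45.68554912] 32.86460155181105
```

View pics/w4.png

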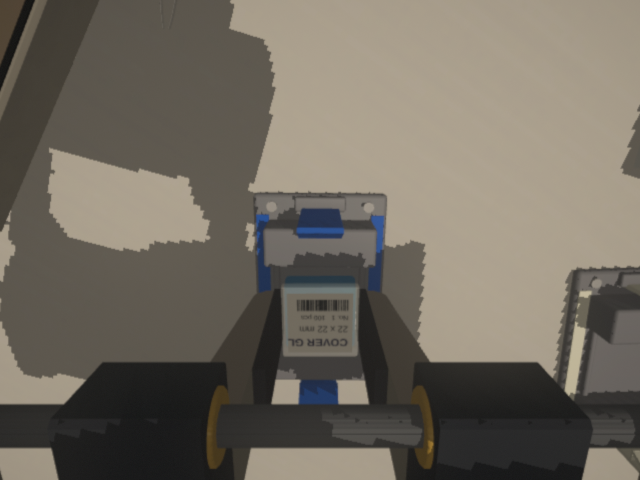

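Request:
servo_tool:
  moves:
    - [0.2,0,0,0.3,0,0,0]
    - [0.2,0,0,0,0,0,0]
    - [0.2,0,0,0.2,0,0,0]
    - [0.2,0,0,0,0,0,0]
    - [0.2,0,0,0,0,0,0]

```text
t: 8.65
eef_pos: [586.1, 167.3, 32.0]
tool_rot: [[-0.952, -0.306, 0.0], [-0.306, 0.952, 0.001], [-0.001, 0.0, -1.0]]
ft_force: [-0.7, -0.2, -0.1]
grip_width: 32.8
```

Request:
servo_tool:
  moves:
    - [0.2,-0.02,0,0.06,0,0,0]
    - [0.2,0,0,0,0,0,0]
    - [0.2,0,0,0,0,0,0]

```text
t: 8.95
eef_pos: [586.9, 167.5, 30.7]
tool_rot: [[-0.952, -0.306, 0.001], [-0.306, 0.952, 0.001], [-0.001, 0.0, -1.0]]
ft_force: [0.8, -0.1, -0.5]
grip_width: 32.8
```

Request:
servo_tool:
  moves:
    - [0.7,0,0,0,0,0,0]
    - [0.7,0,0,0,0,0,0]
    - [0.7,0,0,0,0,0,0]
    - [0.7,0,0,0,0,0,0]
    - [0.7,0,0,0,0,0,0]
    - [1,0,0,-0.6,0,0,0]
    - [1,0,0,-0.8,0,0,0]
    - [1,0,0,-0.8,0,0,0]
    - [1,0,0,-0.8,0,0,0]
    - [1,-0.6,0,-0.8,0,0,0]
    - [1,-0.6,0,0,0,0,0]
    - [1,-0.6,0,0,0,0,0]
    - [1,0,0,0,0,0,0]
    - [1,0,0,0,0,0,0]

```text
t: 10.35
eef_pos: [632.3, 181.8, 140.0]
tool_rot: [[-0.952, -0.306, 0.008], [-0.306, 0.952, 0.001], [-0.008, -0.001, -1.0]]
ft_force: [0.6, -0.0, -0.3]
grip_width: 92.0
```

```bash
python3 -c "
from h import *
s,p,im=snap('w5'); print(s['eef_pos'],s['grip_width'])"
```

```text
[632.3392326  181.83751767 140.04071938] 91.98996221875265
```

View pics/w5.png

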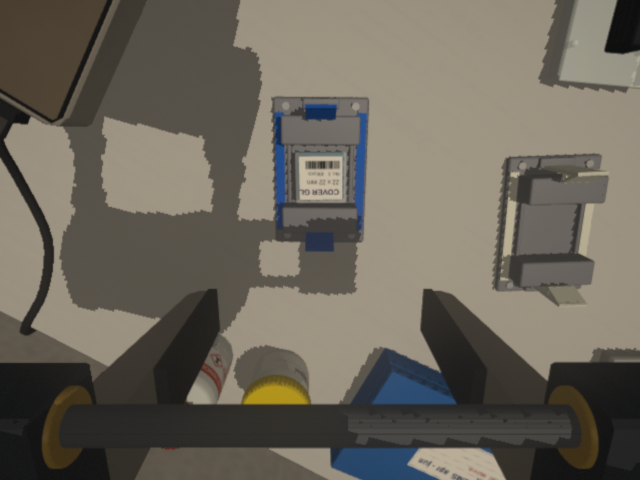

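```bash
python3 -c "
from h import *
im=cv2.imread('pics/w5.png')[90:260,260:385]
im=cv2.convertScaleAbs(im,alpha=1.4)
cv2.imwrite('pics/c5.png',cv2.resize(im,None,fx=4,fy=3.5,interpolation=cv2.INTER_CUBIC))"
```

```text
(no output)
```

View pics/c5.png

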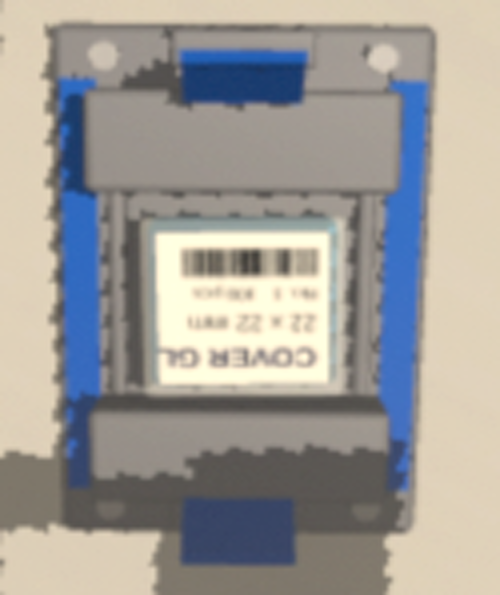

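```bash
python3 -c "
from h import *
p=loadp('w5')
def f(n,c,z):
    P=np.array([ray(p,((x+.5)/4-.5+260,(y+.5)/3.5-.5+90),z) for x,y in c])[:,:2]
    e=(P[1]+P[2]-P[0]-P[3])/2; g=(P[2]+P[3]-P[0]-P[1])/2
    print(n,P.mean(0).round(1),np.linalg.norm(e).round(1),np.linalg.norm(g).round(1),np.degrees(np.arctan2(e[1],e[0])).round(2),np.degrees(np.arctan2(g[1],g[0])).round(2))
f('base',[(53,25),(434,25),(412,530),(66,527)],6)
f('blocks',[(85,91),(401,91),(387,497),(91,497)],26)
f('box',[(142,222),(344,218),(342,390),(143,396)],23)
"
```

```text
base [586.5 166.4] 62.8 98.4 107.53 17.38
blocks [586.5 166.4] 49.3 74.3 107.83 17.32
box [587.8 167.1] 32.8 32.1 109.46 17.69
```

Request:
servo_tool:
  moves:
    - [1,0,0,0,0,0,0.4]
    - [1,0,0,0,0,0,0.4]
    - [1,0.5,0.85,0,0,0,0]
    - [1,0.5,0.85,0,0,0,0]
    - [1,0.5,0.85,0,0,0,0]
    - [1,0.5,0.85,0,0,0,0]
    - [1,0.5,0.85,0,0,0,0]
    - [1,0.5,0.85,0,0,0,0]
    - [1,0.5,0.85,0,0,0,0]
    - [1,0.5,0.85,0,0,0,0]
    - [1,0,0,0,0,0,0]
    - [1,0,0,0,0,0,0]

```text
t: 11.6
eef_pos: [482.4, 325.7, 137.7]
tool_rot: [[-0.976, -0.22, -0.001], [-0.22, 0.976, -0.002], [0.002, -0.002, -1.0]]
ft_force: [0.4, -0.1, -0.3]
grip_width: 91.8
```

```bash
python3 -c "
from h import *
s,p,im=snap('w6'); print(s['eef_pos'],s['grip_width'])"
```

```text
[482.41292145 325.72142534 137.72340405] 91.84083316525745
```

View pics/w6.png

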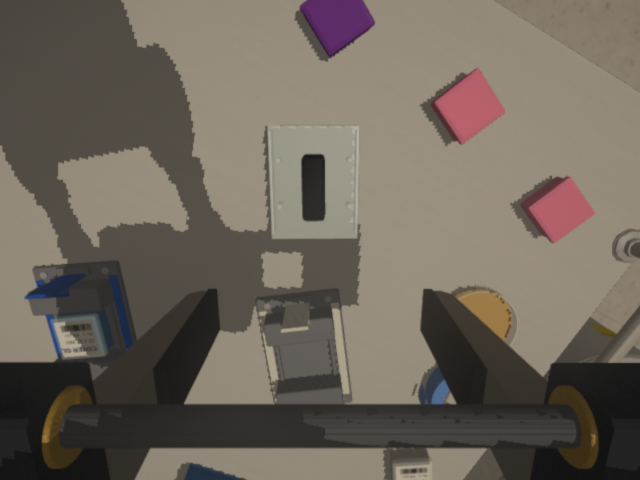

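```bash
python3 -c "
from h import *
p=loadp('w6')
im=cv2.imread('pics/w6.png')[115:250,255:375]
cv2.imwrite('pics/c6.png',cv2.resize(cv2.convertScaleAbs(im,alpha=1.3),None,fx=4.2,fy=4.2,interpolation=cv2.INTER_CUBIC))
def f(n,c,z):
    P=np.array([ray(p,u,z) for u in c])[:,:2]
    e=(P[1]+P[2]-P[0]-P[3])/2; g=(P[2]+P[3]-P[0]-P[1])/2
    print(n,P.mean(0).round(1),np.linalg.norm(e).round(1),np.linalg.norm(g).round(1),np.degrees(np.arctan2(e[1],e[0])).round(2),np.degrees(np.arctan2(g[1],g[0])).round(2))
f('plate',[(268,125.5),(358.5,125.5),(357,239),(272.5,239)],16)
"
```

```text
plate [441.6 311.7] 58.5 75.7 102.7 13.22
```

View pics/c6.png

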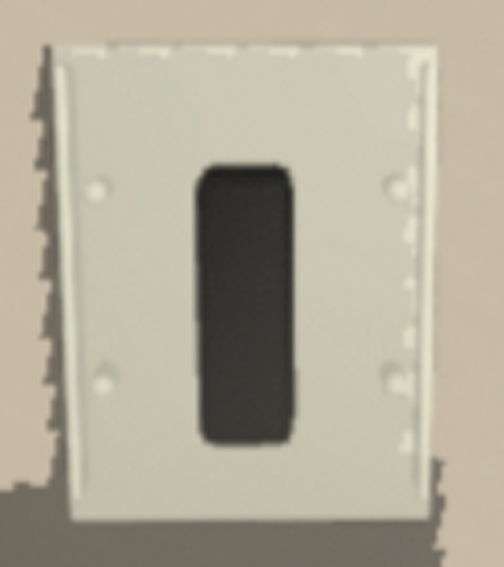

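Request:
servo_tool:
  moves:
    - [0.6,0.5,-0.16,0.6,0,0,0]
    - [0.6,0.5,0,0.6,0,0,0]
    - [0.6,0.5,0,0.6,0,0,0]
    - [0.6,0,0,0,0,0,0]
    - [0.6,0,0,0,0,0,0]

```text
t: 12.15
eef_pos: [450.1, 309.3, 92.8]
tool_rot: [[-0.977, -0.214, 0.002], [-0.214, 0.977, -0.002], [-0.001, -0.003, -1.0]]
ft_force: [-0.7, -0.7, 0.3]
grip_width: 55.5
```

Request:
servo_tool:
  moves:
    - [0.6,0.3,0.18,0,0,0,-0.05]
    - [0.6,0,0,0,0,0,0]
    - [0.6,0,0,0.6,0,0,0]
    - [0.6,0,0,0.4,0,0,0]
    - [0.6,0,0,0.3,0,0,0]
    - [0.6,0,0,0,0,0,0]
    - [0.6,0,0,0,0,0,0]

```text
t: 12.85
eef_pos: [444.7, 312.5, 59.4]
tool_rot: [[-0.976, -0.218, 0.006], [-0.218, 0.976, -0.001], [-0.006, -0.002, -1.0]]
ft_force: [-0.2, -0.0, 0.0]
grip_width: 55.0
```

Request:
servo_tool:
  moves:
    - [0.6,0.12,0.02,0.3,0,0.05,0]
    - [0.6,0,0,0,0,0,0]
    - [0.6,0,0,0.3,0,0,0]
    - [0.6,0,0,0,0,0,0]
    - [0.6,0,0,0.3,0,0,0]
    - [0.6,0,0,0,0,0,0]
    - [0.6,0,0,0,0,0,0]

```text
t: 13.55
eef_pos: [441.9, 312.5, 35.4]
tool_rot: [[-0.976, -0.218, 0.001], [-0.218, 0.976, -0.002], [-0.001, -0.002, -1.0]]
ft_force: [0.0, -0.3, -0.2]
grip_width: 55.5
```

Request:
servo_tool:
  moves:
    - [0,0,0,0,0,0,0]
    - [0,0,0,0,0,0,0]
    - [0,0,0,0,0,0,0]
    - [0,0,0,0,0,0,0]
    - [0,0,0,0,0,0,0]
    - [0,0,0,0,0,0,0]
    - [0,0,0,0,0,0,0]
    - [0,0,0,0,0,0,0]

```text
t: 14.35
eef_pos: [442.4, 312.6, 36.0]
tool_rot: [[-0.976, -0.218, 0.002], [-0.218, 0.976, -0.001], [-0.002, -0.002, -1.0]]
ft_force: [0.0, 0.6, 0.4]
grip_width: 13.6
```

```bash
python3 -c "
from h import *
s,p,im=snap('w7'); print(s['eef_pos'],s['grip_width'],np.round(s['tool_rot'],3).tolist())"
```

```text
[442.36151351 312.6495582   36.02260419] 13.608090957062677 [[-0.976, -0.218, 0.002], [-0.218, 0.976, -0.001], [-0.002, -0.002, -1.0]]
```

View pics/w7.png

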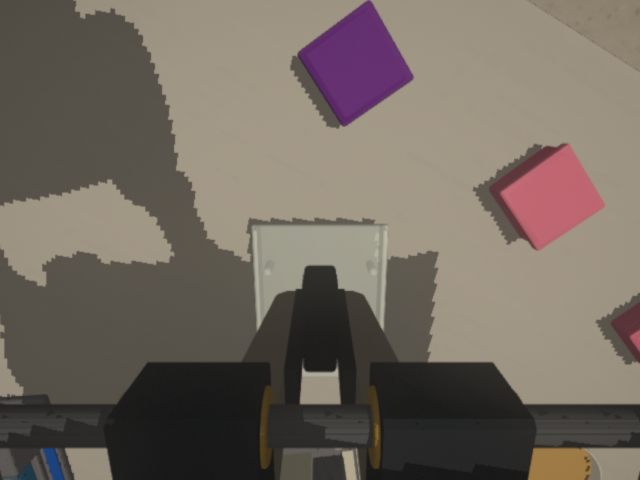

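```bash
python3 -c "
from h import *
p=loadp('w7')
a=ray(p,(253,225),16)[:2];b=ray(p,(387.5,225),16)[:2];m=(a+b)/2;d=b-a;print(a,b,np.linalg.norm(d),np.degrees(np.arctan2(d[1],d[0]))-90)
t=np.radians(12.9);print(m+38*np.array([np.cos(t),np.sin(t)]))"
```

```text
[410.76105472 275.27125905] [398.04279082 332.18512812] 58.31760222591736 12.596650768178577
[441.44284815 312.211698  ]
```

Request:
servo_tool:
  moves:
    - [0,0,0,-0.4,0,0,0]
    - [0,0,0,-0.8,0,0,0]
    - [0,0,0,-0.8,0,0,0]
    - [0,0,0,-0.8,0,0,0]
    - [0,0,0,-0.8,0,0,0]
    - [0,0,0,0,0,0,0]
    - [0,0,0,0,0,0,0]

```text
t: 15.1
eef_pos: [441.5, 312.6, 131.5]
tool_rot: [[-0.976, -0.218, 0.002], [-0.218, 0.976, -0.002], [-0.001, -0.002, -1.0]]
ft_force: [-0.5, 0.1, -0.4]
grip_width: 13.5
```

Request:
servo_tool:
  moves:
    - [0,0,0,0,0,0,-0.41]
    - [0,0,0,0,0,0,-0.41]
    - [0,-0.46,-0.9,0,0,0,0]
    - [0,-0.46,-0.9,0,0,0,0]
    - [0,-0.46,-0.9,0,0,0,0]
    - [0,-0.46,-0.9,0,0,0,0]
    - [0,-0.46,-0.9,0,0,0,0]
    - [0,-0.46,-0.9,0,0,0,0]
    - [0,-0.46,-0.9,0,0,0,0]
    - [0,-0.46,-0.9,0,0,0,0]
    - [0,0,0,0,0,0,0]
    - [0,0,0,0,0,0,0]

```text
t: 16.3
eef_pos: [579.1, 162.1, 113.9]
tool_rot: [[-0.952, -0.306, -0.024], [-0.306, 0.952, -0.006], [0.024, 0.002, -1.0]]
ft_force: [0.1, -0.4, -1.2]
grip_width: 13.8
```

Request:
servo_tool:
  moves:
    - [0,-0.2,0.1,0,-0.05,-0.2,0.05]
    - [0,0,0,0,0,0,0]
    - [0,0,0,0,0,0,0]
    - [0,0,0,0,0,0,0]

```text
t: 16.7
eef_pos: [580.3, 168.9, 112.1]
tool_rot: [[-0.953, -0.303, -0.008], [-0.303, 0.953, 0.007], [0.005, 0.009, -1.0]]
ft_force: [-0.0, 0.1, -0.4]
grip_width: 13.9
```

Request:
servo_tool:
  moves:
    - [0,-0.25,-0.13,0,0.05,-0.06,0]
    - [0,0,0,0,0,0,0]
    - [0,0,0,0.3,0,0,0]
    - [0,0,0,0,0,0,0]
    - [0,0,0,0,0,0,0]

```text
t: 17.2
eef_pos: [587.8, 168.3, 104.2]
tool_rot: [[-0.953, -0.304, 0.001], [-0.304, 0.953, 0.004], [-0.002, 0.003, -1.0]]
ft_force: [-0.0, 0.6, -0.5]
grip_width: 13.5
```

Request:
servo_tool:
  moves:
    - [0,0.03,-0.04,0.4,0.02,0.01,0]
    - [0,0,0,0,0,0,0]
    - [0,0,0,0.4,0,0,0]
    - [0,0,0,0,0,0,0]
    - [0,0,0,0.2,0,0,0]
    - [0,0,0,0,0,0,0]
    - [0,0,0,0,0,0,0]

```text
t: 17.9
eef_pos: [586.8, 166.8, 76.1]
tool_rot: [[-0.953, -0.304, -0.001], [-0.304, 0.953, 0.001], [0.0, 0.001, -1.0]]
ft_force: [0.1, 1.2, -0.9]
grip_width: 13.6
```

```bash
python3 -c "
from h import *
s,p,im=snap('w8'); print(s['eef_pos'],s['grip_width'],np.round(s['tool_rot'],3).tolist())
z=capture('scene')[:,:,::-1];cv2.imwrite('pics/s8.png',cv2.resize(z[190:310,370:500],None,fx=4.5,fy=4.5,interpolation=cv2.INTER_CUBIC))"
```

```text
[586.75652768 166.83271783  76.10221669] 13.587474305330428 [[-0.953, -0.304, -0.001], [-0.304, 0.953, 0.001], [0.0, 0.001, -1.0]]
```

View pics/w8.png

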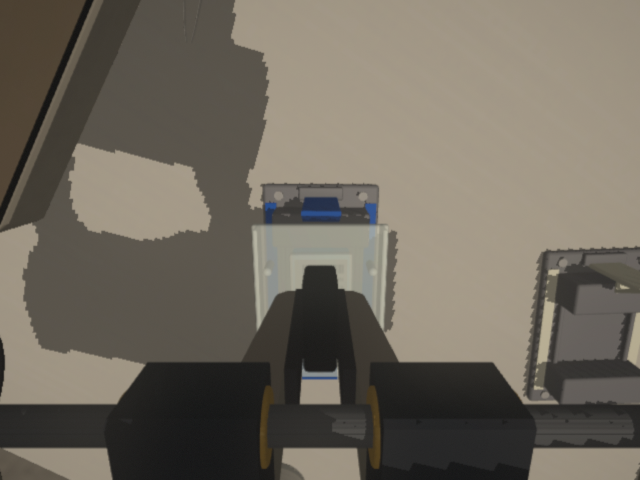

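View pics/s8.png

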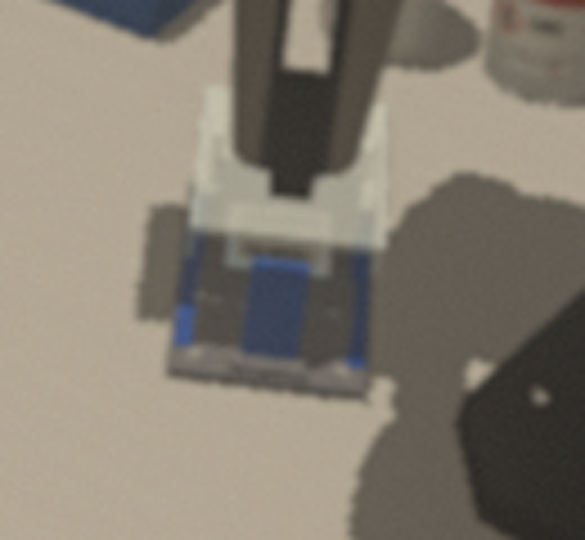

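```bash
python3 -c "
from h import *
p=loadp('w8')
t=np.radians(17.5);ux=np.array([np.cos(t),np.sin(t)])
def e(a,b,z,L):
    a=ray(p,a,z)[:2];b=ray(p,b,z)[:2];d=b-a;print(((a+b)/2+L*ux).round(1),np.linalg.norm(d).round(1),(np.degrees(np.arctan2(d[1],d[0]))-90).round(2))
e((262,184),(378.5,184.5),6,50)
e((253,225),(387.5,225),56.1,38)
im=cv2.imread('pics/w8.png')[170:290,235:405]
cv2.imwrite('pics/c8.png',cv2.resize(cv2.convertScaleAbs(im,alpha=1.4),None,fx=4.5,fy=4.5,interpolation=cv2.INTER_CUBIC))
"
```

```text
[587.  166.5] 63.3 17.42
[585.9 166.1] 58.3 17.66
```

View pics/c8.png

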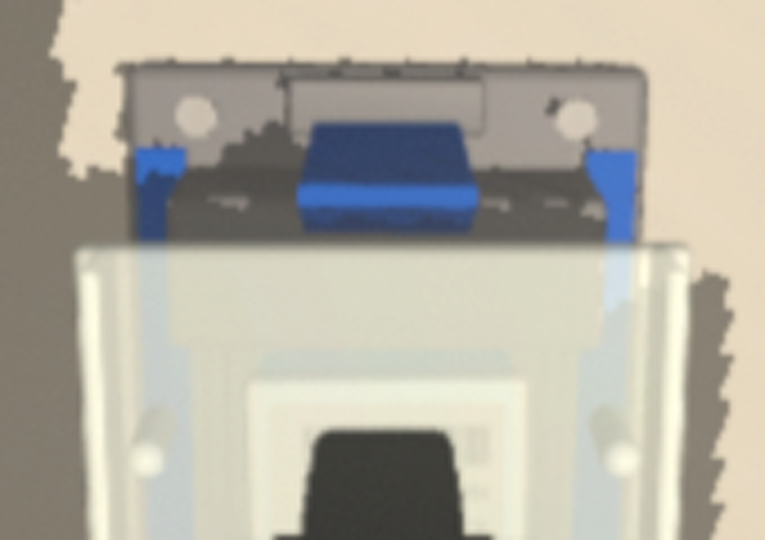

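Request:
servo_tool:
  moves:
    - [0,-0.045,0,0.25,0,0,0]
    - [0,0,0,0,0,0,0]
    - [0,0,0,0.15,0,0,0]
    - [0,0,0,0,0,0,0]
    - [0,0,0,0,0,0,0]

```text
t: 18.5
eef_pos: [588.2, 167.3, 65.7]
tool_rot: [[-0.953, -0.304, 0.0], [-0.304, 0.953, 0.001], [-0.0, 0.001, -1.0]]
ft_force: [0.5, 0.3, -0.5]
grip_width: 13.9
```

Position on target (origin ≈ 29.7 mm). Descending in small steps with force checks.

Request:
servo_tool:
  moves:
    - [0,0,0,0.15,0,0,0]
    - [0,0,0,0,0,0,0]
    - [0,0,0,0.1,0,0,0]
    - [0,0,0,0,0,0,0]

```text
t: 18.9
eef_pos: [588.5, 167.3, 59.7]
tool_rot: [[-0.953, -0.304, 0.001], [-0.304, 0.953, 0.001], [-0.001, 0.001, -1.0]]
ft_force: [-0.8, -0.2, -0.8]
grip_width: 13.7
```

```bash
python3 -c "
from h import *
s,p,im=snap('w9'); print(s['eef_pos'],s['ft_force'],s['torque'])
z=capture('scene')[:,:,::-1];a=cv2.resize(z[200:300,385:475],None,fx=4,fy=4,interpolation=cv2.INTER_CUBIC)
b=cv2.resize(im[170:290,235:405],None,fx=2.5,fy=400/120,interpolation=cv2.INTER_CUBIC)
cv2.imwrite('pics/c9.png',cv2.convertScaleAbs(np.hstack([a,b]),alpha=1.4))"
```

```text
[588.5402604  167.25691771  59.69564847] [-0.82781277 -0.2346427  -0.75575731] [-0.00129193  0.083674   -0.01758519]
```

View pics/c9.png

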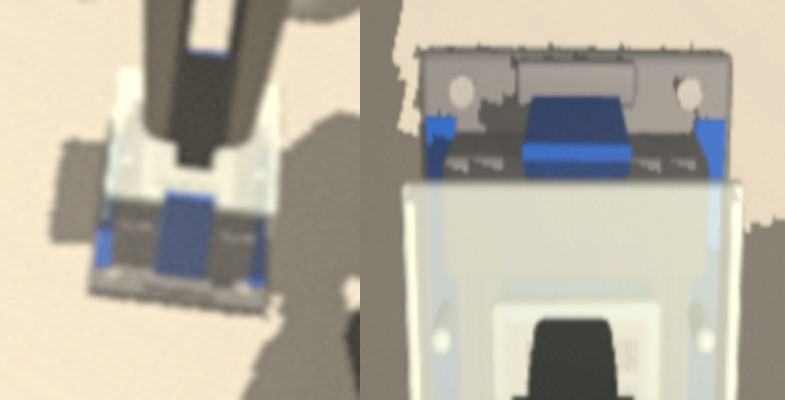

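Request:
servo_tool:
  moves:
    - [0,0.02,0,0.06,0,0,0]
    - [0,0,0,0,0,0,0]

```text
t: 19.2
eef_pos: [588.7, 167.2, 59.0]
tool_rot: [[-0.953, -0.304, 0.002], [-0.304, 0.953, 0.001], [-0.003, 0.0, -1.0]]
ft_force: [-0.8, -0.3, -1.3]
grip_width: 13.7
```

Request:
servo_tool:
  moves:
    - [0,0,0,0.06,0,0,0]
    - [0,0,0,0,0,0,0]

```text
t: 19.4
eef_pos: [589.2, 167.3, 58.2]
tool_rot: [[-0.953, -0.304, 0.004], [-0.304, 0.953, 0.001], [-0.004, 0.0, -1.0]]
ft_force: [-1.6, -0.9, 1.0]
grip_width: 13.7
```

Request:
servo_tool:
  moves:
    - [0,0.06,0,0.1,0,0.04,0]
    - [0,0.03,0,0.1,0,0.02,0]

```text
t: 19.6
eef_pos: [589.6, 167.2, 56.1]
tool_rot: [[-0.953, -0.304, 0.003], [-0.304, 0.953, 0.0], [-0.003, -0.001, -1.0]]
ft_force: [-1.6, 1.9, 14.0]
grip_width: 13.9
```

```bash
cat > look.py <<'E'
import sys
from h import *
n=sys.argv[1]
s,p,im=snap('w'+n); print(s['t'],s['eef_pos'].round(2),s['ft_force'].round(2),s['torque'].round(2))
z=capture('scene')[:,:,::-1];a=cv2.resize(z[200:300,385:475],None,fx=4,fy=4,interpolation=cv2.INTER_CUBIC)
b=cv2.resize(im[170:290,235:405],None,fx=2.5,fy=400/120,interpolation=cv2.INTER_CUBIC)
cv2.imwrite(f'pics/c{n}.png',cv2.convertScaleAbs(np.hstack([a,b]),alpha=1.4))
E
python3 look.py 10
```

```text
19.6 [589.61 167.15  56.14] [-1.57  1.86 14.03] [ 0.35  0.29 -0.01]
```

View pics/c10.png

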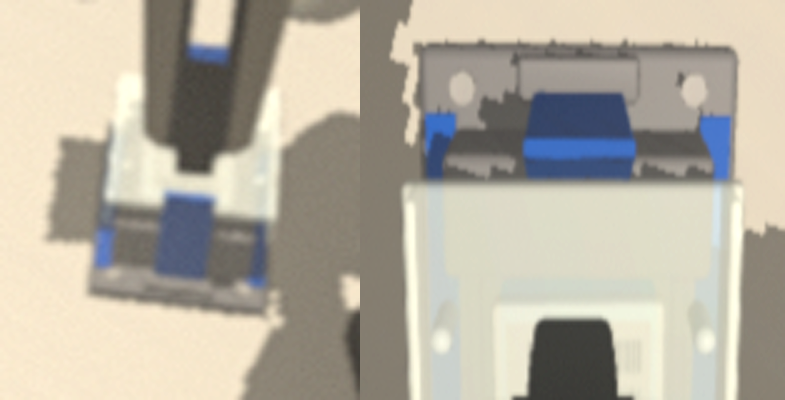

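```bash
python3 -c "
from h import *
p=loadp('w10')
t=np.radians(17.5);ux=np.array([np.cos(t),np.sin(t)])
def r(y): return (y+.5)/(400/120)-.5+170
def c(x): return (x-360+.5)/2.5-.5+235
def e(y,z,L): print(y,z,(ray(p,(320,r(y)),z)[:2]+L*ux).round(1))
e(47,6,50); e(131,26,38); e(182,36.1,38); e(141,48,0)
"
```

```text
47 6 [587.3 165.7]
131 26 [584.1 164.8]
182 36.1 [588.5 166.2]
141 48 [544.8 152.4]
```

Request:
servo_tool:
  moves:
    - [0,0.06,0,0.12,0,0,0]
    - [0,0.06,0,0.12,0,0,0]

```text
t: 19.9
eef_pos: [589.2, 166.7, 53.0]
tool_rot: [[-0.953, -0.304, 0.008], [-0.304, 0.953, 0.001], [-0.008, -0.002, -1.0]]
ft_force: [-0.9, -0.2, 2.1]
grip_width: 14.1
```

Request:
servo_tool:
  moves:
    - [0,0.04,0.01,0.1,0,0.05,0]
    - [0,0,0,0.1,0,0.03,0]

```text
t: 20.1
eef_pos: [587.9, 166.6, 49.9]
tool_rot: [[-0.953, -0.304, -0.001], [-0.304, 0.953, -0.002], [0.002, -0.002, -1.0]]
ft_force: [-13.7, -3.6, 33.7]
grip_width: 13.8
```

```bash
python3 look.py 11
```

```text
20.1 [587.92 166.58  49.86] [-13.71  -3.64  33.67] [-0.24  2.37  0.05]
```

View pics/c11.png

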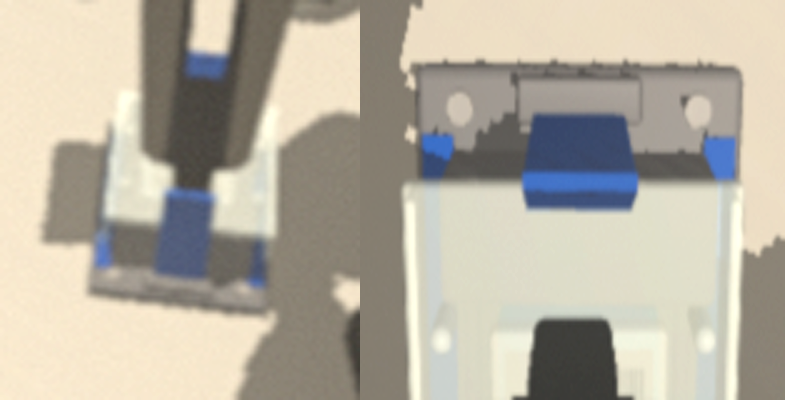

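Request:
servo_tool:
  moves:
    - [0,0,0,0.05,0,0,0]
    - [0,0,0,0.05,0,0,0]
    - [0,0,0,0.05,0,0,0]

```text
t: 20.5
eef_pos: [587.9, 166.5, 50.0]
tool_rot: [[-0.952, -0.305, -0.003], [-0.305, 0.952, -0.003], [0.004, -0.002, -1.0]]
ft_force: [-5.0, -2.6, 13.4]
grip_width: 14.2
```

```bash
python3 look.py 12
```

```text
20.5 [587.93 166.52  49.96] [-4.99 -2.56 13.38] [-0.01  0.84  0.01]
```

View pics/c12.png

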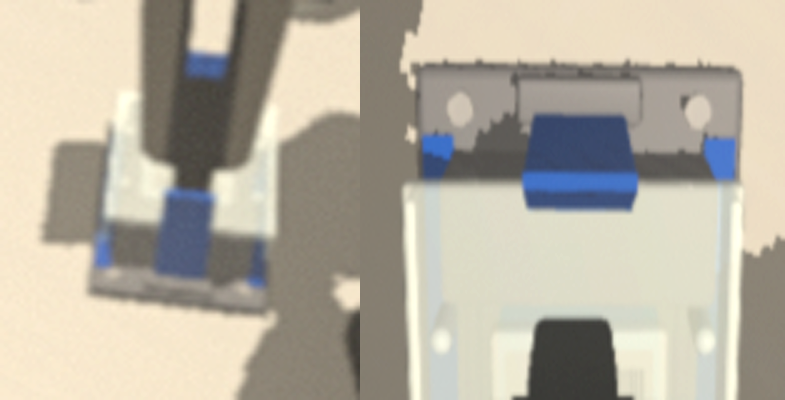

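View pics/w12.png

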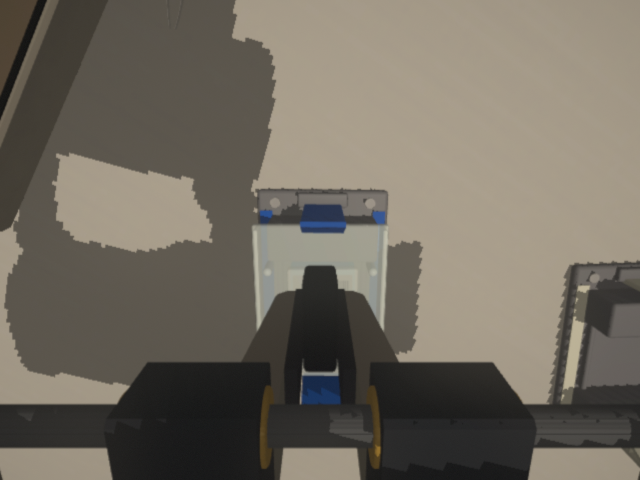

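```bash
python3 -c "
from h import *
c=np.array([586.9,166.6]);t=np.radians(17.5);ux=np.array([np.cos(t),np.sin(t)])
def hx(n,v,z,u=320):
    return ((ray(loadp(n),(u,v),z)[:2]-c)@ux).round(1)
r4=lambda y:(y+.5)/3.5-.5+80
r5=lambda y:(y+.5)/3.5-.5+90
r12=lambda y:(y+.5)/(400/120)-.5+170
print('base edge w3,w5,w12',hx('w3',r4(33),6),hx('w5',r5(25),6),hx('w12',r12(66),6))
print('near tip',hx('w3',r4(103),31),hx('w5',r5(101),31),hx('w12',r12(209),31))
print('near inner top',hx('w3',r4(58),48),hx('w5',r5(62),48),hx('w12',r12(191),48))
im=cv2.imread('pics/w12.png')[360:410,280:360]
cv2.imwrite('pics/c12b.png',cv2.convertScaleAbs(cv2.resize(im,None,fx=8,fy=8,interpolation=cv2.INTER_CUBIC),alpha=1.5))
print('far tip',hx('w3',r4(508),31),hx('w5',r5(497),31),hx('w12',377,31))
"
```

```text
base edge w3,w5,w12 -49.1 -49.7 -50.1
near tip -35.7 -35.8 -35.1
near inner top -41.8 -41.7 -41.6
far tip 35.6 35.4 36.8
```

View pics/c12b.png

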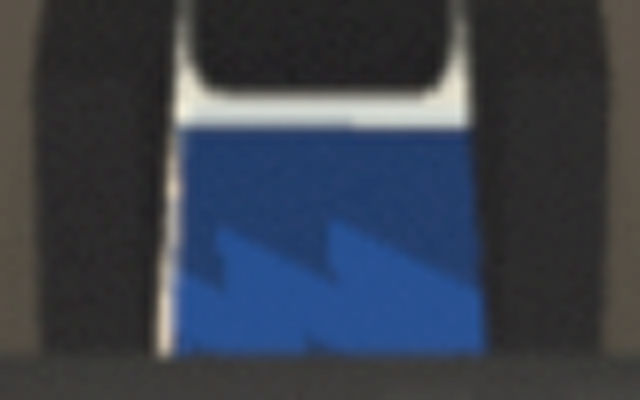

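Request:
servo_tool:
  moves:
    - [0,0,0,0.08,0,0,0]
    - [0,0,0,0.08,0,0,0]
    - [0,0,0,0.08,0,0,0]

```text
t: 20.9
eef_pos: [587.9, 166.6, 49.9]
tool_rot: [[-0.952, -0.305, -0.006], [-0.305, 0.952, -0.004], [0.007, -0.002, -1.0]]
ft_force: [-7.5, -2.4, 17.1]
grip_width: 13.6
```

```bash
python3 -c "
from h import *
for i in range(8):
    capture('scene'); s=observe(); print(round(s['t'],2),s['eef_pos'].round(2),s['ft_force'].round(1),s['torque'].round(2),s['grip_width'].round(1))
z=capture('top')[:,:,::-1]; cv2.imwrite('pics/t13.png',z)
s,p,im=snap('w13')
print(np.round(s['tool_rot'],4).tolist())"
```

```text
Traceback (most recent call last):
AttributeError: 'float' object has no attribute 'round'
```

```bash
python3 -c "
from h import *
for i in range(8):
    capture('scene'); s=observe(); print(round(s['t'],2),s['eef_pos'].round(2),s['ft_force'].round(1),s['torque'].round(2),s['grip_width'])
z=capture('top')[:,:,::-1]; cv2.imwrite('pics/t13.png',z)
s,p,im=snap('w13')
print(np.round(s['tool_rot'],4).tolist())"
```

```text
21.0 [587.96 166.57  49.92] [-8.9 -1.8 16.9] [-0.11  1.21 -0.01] 13.742760795607412
21.05 [587.95 166.57  49.9 ] [-8.9 -1.9 17.7] [-0.1   1.26 -0.05] 13.613886083305575
21.1 [587.96 166.55  49.91] [-8.6 -1.9 17.8] [-0.13  1.19 -0.05] 13.641173245587119
21.15 [587.94 166.56  49.9 ] [-8.8 -0.8 17.8] [-0.12  1.26 -0.01] 13.463510605105462
21.2 [587.96 166.58  49.92] [-8.  -2.9 17.6] [-0.07  1.22 -0.01] 13.434402771821146
21.25 [587.95 166.59  49.91] [-8.9 -1.4 17.5] [-0.11  1.24 -0.06] 13.682084312734096
21.3 [587.96 166.58  49.91] [-8.3 -1.1 17.3] [-0.09  1.29 -0.03] 13.564731950211387
21.35 [587.94 166.57  49.91] [-9.7 -2.3 17.5] [-0.05  1.21 -0.02] 13.2134964220305
[[-0.9522, -0.3053, -0.0057], [-0.3053, 0.9523, -0.004], [0.0066, -0.0021, -1.0]]
```

View pics/t13.png

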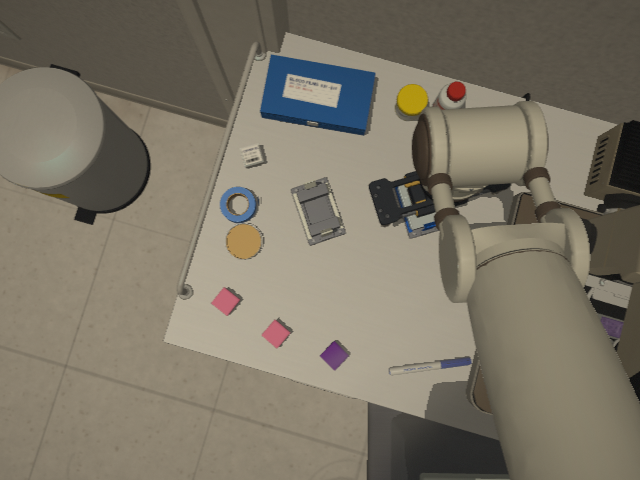

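View pics/w13.png

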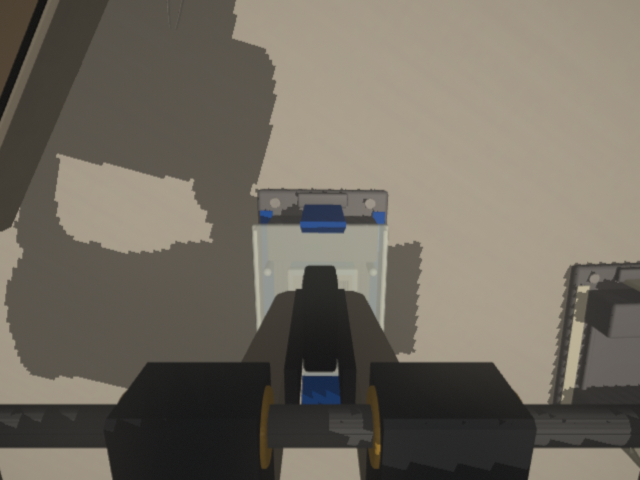

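```bash
python3 -c "
from h import *
c=np.array([586.9,166.6]);t=np.radians(17.5);ux=np.array([np.cos(t),np.sin(t)])
p=loadp('w13');im=cv2.imread('pics/w13.png')
f=lambda v,z:((ray(p,(320,v),z)[:2]-c)@ux).round(2)
print('base',f(189.5,6),'plate edge',f(224.5,30),'far tip',f(375.9,31),f(375.9,30),f(375.9,34))
cv2.imwrite('pics/c13.png',cv2.convertScaleAbs(cv2.resize(np.vstack([im[180:240,240:400],im[362:407,240:400]]),None,fx=5,fy=5,interpolation=cv2.INTER_CUBIC),alpha=1.5))"
```

```text
base -50.17 plate edge -38.38 far tip 36.09 36.75 34.11
```

View pics/c13.png

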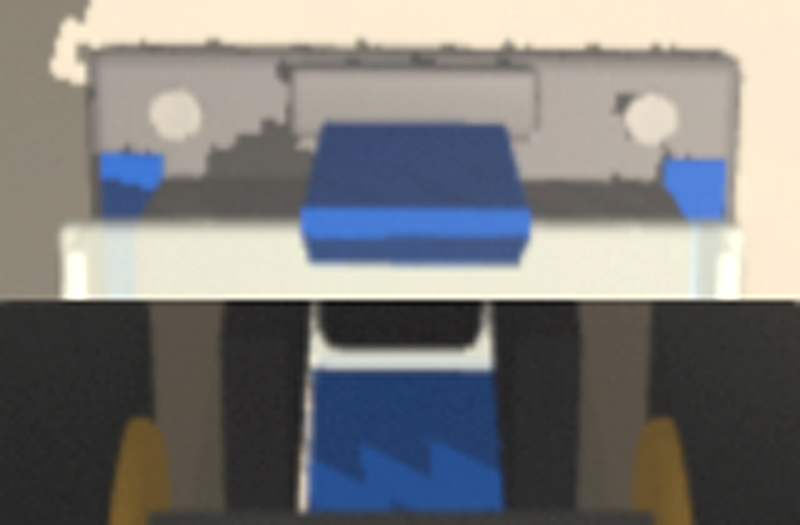

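```bash
python3 -c "
from workcell import *
s=observe();print(s['ft_force'],s['grip_width']);print(finish_job())"
```

```text
[-9.02065633 -1.84124845 17.15628731] 13.710246195078224
the job is handed in; nothing more can be done
None
```

I placed the blue box in the blue-clipped holder's pocket and snapped the clear cover on over it. I then handed in at about 21.5 s, still gripping the cover and pressing it down. `finish_job` gives no verdict, so these are my own last checks:

- **Box:** it sat flat in the pocket after release, about 1.5 mm off centre in the wrist image. The cover went on straight down afterwards; I didn't measure the box again under it.
- **Cover:** the arm stopped at TCP z = 49.9 mm, against the 50 mm expected when snapped home. It was level within 0.007 rad and its centre was about 0.3 mm off along the holder's x.
- **Clips:** the push force climbed past 14 N and dropped to 2 N before the cover seated. The near hook is clearly over the plate and back at its relaxed place.
- **Hold:** the downward push was steady at about 17 N, with the fingers closed on the grip bar (13.7 mm).
- **Other items:** the last top view shows the white box, tape roll and petri dish where they started.

Two readings were not clean:

- **Far clip:** its tip measured about 36.1 mm from centre, against 35.5 mm when relaxed. That is within my pixel error and means the hook is over the plate, but I could see it only partly, between the fingers.
- **Sideways force:** about 9 N along x remained at the end, and I left it because nothing was moving.

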